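# Try two sample shuttles and load the one that runs freely

## Robot

A 6-joint arm with a two-finger parallel gripper is mounted at the origin on a cart in front of the work surface, level with it; the furniture and walls round the work are solid. World frame = base frame: x ahead of the robot, y to its left, z up, the work surface at z = 0. Lengths are in m, angles in rad, forces in N, time in s.
With the tool pointing down it reaches from about 0.25 to 0.725 m from the base axis. Payload 4 kg.
Tool frame: the origin (TCP) lies at the very end of the fingers, on their centre line; the grasp point (between the pads) lies 19 mm behind it; x points along the fingers, z is the direction in which the jaws open and shut, and the axes are right-handed (so a half turn about x gives the same grasp; the last joint's range is limited). The gripper opens to 85 mm and grips with 20 to 120 N. Pads are 22 mm wide; open, the fingers measure 114 mm over their backs; the gripper's body (76 mm by 85 mm) begins 54 mm behind the grasp point. The pads swing forward as they close: fully open they stand 13 mm farther back than shut.
Start: joints at [1.296, 0.241, 0.005, 1.335, 0, 1.571], TCP at [0.136, 0.481, 0.231] pointing down, gripper open.
Joint ranges: [-2.72, 2.72], [-1.05, 1.87], [-1.09, 1.28], [-1.99, 2.15], [-1.42, 1.44], [-3.14, 3.14]. Speed limits (rad/s): [2.79, 2.79, 3.14, 3.14, 3.14, 3.14].

## Interface

Orientations are given as a unit quaternion [x, y, z, w].
In Python, from workcell import bot gives the robot as it stands.
- The arm moves only by the tool step_arm, never from a script. Its argument "series" is a list of rows, each an object of numbers: "x", "y", "z": the shift along the world's x, y, z in cm; "twist": the turn about the world's z in degrees; "jaw": the finger opening in cm, from 0 to 8.54. In form: [{"x": .., "y": .., "z": .., "twist": .., "jaw": ..}, ...]. A call has 1 to 10 rows; each row is the pose to reach, as a shift and turn from the pose measured when the call began; what a row does not reach only later rows make up. A row lasts 1/12 s, in which the tool goes at most 41.7 mm and 7.16 degrees, less where a joint would pass 70% of its speed; a pose out of reach is approached as far as the arm can. A call with a gripper value outside its range is refused whole. The fingers move at their own pace and stop on an object; the grip force is fixed at half the most. Time passes only in rows, so rows that repeat a pose let the fingers close. It gives the time, the measured TCP pose, the force and the opening at its end, in the units of the state.
- bot.get_obs(): the state, without advancing time (a new reading comes with each control period).
- bot.camera(name): name is "side" or "top" or "wrist"; returns (picture, depth): 400x640x3 uint8, red, green, blue; 400x640 float32, m along the optical axis (not along the pixel's ray), 0 where there is no reading.
- bot.camera_info(name): a dict with "camera_matrix" (3x3 intrinsics, pixels), "R" (3x3) and "t" (3): a world point X has camera coordinates R X + t; the wrist camera has in their place "mount" (4x4, takes a point from camera to tool coordinates, whose origin is the TCP and whose axes are the tool frame's). Camera axes: x right, y down, z forward; pixel columns grow to the right and rows downward; lengths in m; the calibration is good to about 2 mm. A picture is of the moment at which its call begins: read the wrist's pose just before it. camera_info takes no time and is no camera call.
- bot.job_done(): hands the job in, once; it reports no verdict.
The state is a dict: "clock": time; "joint_pos": joint angles; "joint_vel": joint speeds; "tau": joint torques, N m; "eef_pos": TCP position; "tool_rot": TCP orientation; "ft_force": force on the tool from outside, world axes, zero at the start; "ft_torque": the same for the moment, N m; "grip_width": finger opening in m.
Only numpy, scipy, OpenCV 4.12 (cv2) and the standard library are available. Lean on these libraries where they do the work, as an engineer would, in place of code of your own. Each camera call takes 0.05 s, during which the arm holds its last target.

## Task

Try out the two sample shuttles, the one on the robot's left first and then the right one: run each carriage away from the robot as far as it will go, then bring it back home. One of them binds part of the way. Then stand the sample vial upright in the round pocket of the carriage that runs its full travel, leaving the one that binds empty and both carriages home at the robot's end.

Things in the scene. Friction and masses are not known exactly. Their poses are not given: they have to be found in the camera images.
- shuttle_a_carriage (a joint): Sample shuttle, one of two alike, left and right (which is which varies), fixed to the bench: aluminium base 230 x 70 mm with two guide rods and a grey carriage 100 x 64 mm. Full travel is 100 mm; on one of the two the carriage binds and stops dead at about 50 mm. Value: m from home (0 = home, robot's end; grows away from the robot). Friction about 2 N; stays where left.
- shuttle_b_carriage (a joint): Sample shuttle, one of two alike, left and right (which is which varies), fixed to the bench: aluminium base 230 x 70 mm with two guide rods and a grey carriage 100 x 64 mm. Full travel is 100 mm; on one of the two the carriage binds and stops dead at about 50 mm. Value: m from home (0 = home, robot's end; grows away from the robot). Friction about 2 N; stays where left.
- shuttle_a_base (a point): Middle of the underside of shuttle_a's fixed base, on the bench. Its x axis points along the travel, away from the robot (within 10 degrees or so of straight ahead); z up. The base reaches 125 mm toward the robot and 105 mm away from it; its end blocks are 30 mm high.
- shuttle_b_base (a point): Middle of the underside of shuttle_b's fixed base, on the bench. Its x axis points along the travel, away from the robot (within 10 degrees or so of straight ahead); z up. The base reaches 125 mm toward the robot and 105 mm away from it; its end blocks are 30 mm high.
- shuttle_a_grip (a point): Point to grip on shuttle_a's carriage: on the upright steel plate, 10 mm thick along the travel (x axis), 30 mm wide across it, standing 45 mm up from the deck (deck at z = 40 mm, plate's top at z = 85 mm, this point at z = 68 mm). Moves with the carriage; x axis along the travel.
- shuttle_b_grip (a point): Point to grip on shuttle_b's carriage: on the upright steel plate, 10 mm thick along the travel (x axis), 30 mm wide across it, standing 45 mm up from the deck (deck at z = 40 mm, plate's top at z = 85 mm, this point at z = 68 mm). Moves with the carriage; x axis along the travel.
- shuttle_a_pocket (a point): Centre of the floor of the round pocket in shuttle_a's carriage, at z = 28 mm: 34 mm across, 12 mm deep from the deck (z = 40 mm), with a 4 mm chamfer round the mouth; 52 mm nearer the robot than the grip plate. Moves with the carriage; x axis along the travel.
- shuttle_b_pocket (a point): Centre of the floor of the round pocket in shuttle_b's carriage, at z = 28 mm: 34 mm across, 12 mm deep from the deck (z = 40 mm), with a 4 mm chamfer round the mouth; 52 mm nearer the robot than the grip plate. Moves with the carriage; x axis along the travel.
- vial_center (a point): Centre (half-way up) of the sample vial: loose round glass vial with a white screw cap, 23 mm across, 52 mm high, under 50 g, upright on the white bench top (there z = -3 mm) at the right, in front of the titration stand. z axis up through the cap. Held 8 to 14 mm above this centre, the fingers clear the carriage's deck; seated in a pocket its centre is at z = 54 mm.
There are look-alikes about, which are no part of the job. Of the things that look like the part that bears vial_center, the smallest one is meant.

How it is judged:
By the outcome, as a careful person would: the job done as asked, in the order asked, and still so for the second after the job is handed in, with the robot touching nothing.
It also fails if it takes over 64 s, if anything falls off the work surface, if the arm or the gripper's body presses on something with over 40 N, if the wrist force passes 120 N, or if a joint passes its speed limit or range.

## Working session

There is one attempt and no reset: what is moved stays moved. The work goes in short steps, Python scripts to look and compute and a tool call to move; the robot and the scene stay as the last step left them, time stands still between calls to the robot, and variables do not carry over. Pictures are saved under pics/ and viewed, and the job is handed in when it is done.

Besides the shell and the picture viewer there is one more tool, called after "Call:" as name(argument=value, ...), one argument or row to a line, values as JSON. step_arm: Moves the arm, as the interface text tells. Its arguments: {"type":"object","properties":{"series":{"type":"array","items":{"type":"object","properties":{"x":{"type":"number"},"y":{"type":"number"},"z":{"type":"number"},"twist":{"type":"number"},"jaw":{"type":"number"}}}}},"required":["series"]}

```bash
mkdir -p pics
python3 - <<'E'
from workcell import bot
import cv2,numpy as np
o=bot.get_obs();print({k:np.round(v,3) for k,v in o.items()})
for n in["top","side"]:
    p,d=bot.camera(n);cv2.imwrite(f"pics/{n}0.png",p[:,:,::-1]);np.save(f"{n}0.npy",d)
    i=bot.camera_info(n);print(n,i);np.savez(n+"_i.npz",K=i["camera_matrix"],R=i["R"],t=i["t"])
E
```

```text
{'clock': np.float64(0.0), 'joint_pos': array([1.296, 0.241, 0.004, 1.335, 0.   , 1.571]), 'joint_vel': array([-0.001, -0.001, -0.   ,  0.002,  0.001, -0.   ]), 'tau': array([-1.0000e-03, -3.7232e+01,  2.5241e+01,  1.7000e-02, -0.0000e+00,
       -0.0000e+00]), 'eef_pos': array([0.135, 0.481, 0.23 ]), 'tool_rot': array([-0.427,  0.564,  0.426,  0.563]), 'ft_force': array([-0.871, -0.109, -0.59 ]), 'ft_torque': array([-0.083, -0.036,  0.017]), 'grip_width': np.float64(0.085)}
top {'camera_matrix': array([[437.6392719 ,   0.        , 314.369381  ],
       [  0.        , 437.6392719 , 199.30216911],
       [  0.        ,   0.        ,   1.        ]]), 'R': array([[-0.00352667, -0.99991972,  0.01217007],
       [-0.98891035,  0.00168039, -0.14850417],
       [ 0.1484718 , -0.01255884, -0.98883689]]), 't': array([-0.11208211,  0.48102295,  1.19006799])}
side {'camera_matrix': array([[452.7486866 ,   0.        , 321.68109408],
       [  0.        , 452.7486866 , 204.80266661],
       [  0.        ,   0.        ,   1.        ]]), 'R': array([[ 0.90523381, -0.42471326,  0.013054  ],
       [-0.26001175, -0.57796433, -0.77353159],
       [ 0.33607387,  0.69683275, -0.63362329]]), 't': array([-0.49733155,  0.12997975,  0.96298866])}
```

View pics/top0.png

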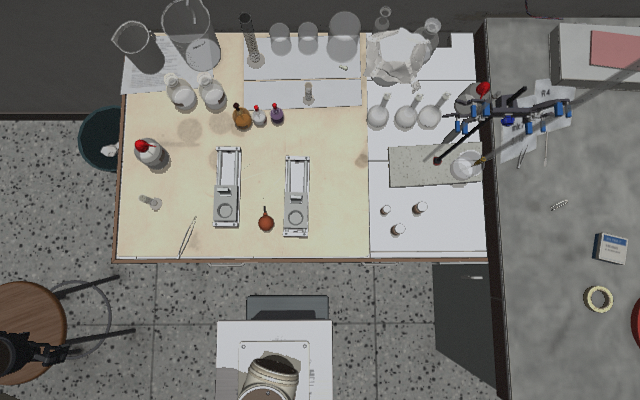

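View pics/side0.png

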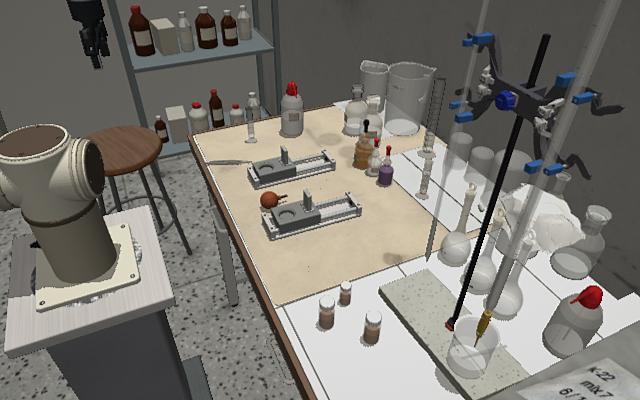

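The top view shows two shuttles, left at about (228,187) and right at about (297,195), and three capped vials at (385,210), (420,207) and (398,229). I'll enlarge these areas.

Run:
```python
import cv2,numpy as np
t=cv2.imread("pics/top0.png");s=cv2.imread("pics/side0.png")
cv2.imwrite("pics/t_sh.png",cv2.resize(t[140:245,205:320],None,fx=5.5,fy=5.5,interpolation=cv2.INTER_CUBIC))
a=cv2.resize(t[195:245,370:440],None,fx=5.5,fy=5.5,interpolation=cv2.INTER_CUBIC)
b=cv2.resize(s[270:350,310:390],None,fx=4.8,fy=4.8,interpolation=cv2.INTER_CUBIC)
h=max(a.shape[0],b.shape[0]);c=np.zeros((h,a.shape[1]+b.shape[1],3),np.uint8)
c[:a.shape[0],:a.shape[1]]=a;c[:b.shape[0],a.shape[1]:]=b;cv2.imwrite("pics/vials.png",c)
open("h.py","w").write('''
import numpy as np
def cam(n):
    i=np.load(""+n+"_i.npz");return i["K"],i["R"],i["t"]
def atz(n,u,v,z):
    K,R,t=cam(n);r=R.T@np.linalg.inv(K)@[u,v,1];c=-R.T@t
    return c+r*(z-c[2])/r[2]
def proj(n,X):
    K,R,t=cam(n);p=K@(R@np.array(X)+t);return p[:2]/p[2]
def cloud(n,d):
    K,R,t=cam(n);v,u=np.mgrid[:400,:640];P=np.stack([(u-K[0,2])/K[0,0]*d,(v-K[1,2])/K[1,1]*d,d],-1)
    return (P-t)@R
''')
from h import *
P=cloud("top",np.load("top0.npy"))
for (u0,u1,v0,v1,z0,z1) in [(378,393,200,218,.015,.12),(411,430,198,217,.015,.12),(388,408,219,240,.015,.12),(208,248,140,235,.07,.1),(280,315,145,245,.07,.1)]:
    q=P[v0:v1,u0:u1].reshape(-1,3);m=(q[:,2]>z0)&(q[:,2]<z1);q=q[m]
    print(len(q),q.mean(0).round(4),q.min(0).round(4),q.max(0).round(4), np.percentile(q[:,2],90).round(4))
    top=q[q[:,2]>np.percentile(q[:,2],95)-.006]; print('  top',len(top),top.mean(0).round(4),np.ptp(top,axis=0).round(4))
```

```text
69 [ 0.4505 -0.3106  0.0434] [ 0.4404 -0.3234  0.015 ] [ 0.463  -0.3014  0.0558] 0.052
  top 41 [ 0.4515 -0.3124  0.05  ] [0.02   0.0197 0.0088]
135 [ 0.4546 -0.4038  0.0553] [ 0.4417 -0.4229  0.0165] [ 0.4717 -0.3925  0.0712] 0.0685
  top 66 [ 0.4565 -0.4068  0.0668] [0.0254 0.0259 0.0075]
125 [ 0.3949 -0.3407  0.0572] [ 0.3814 -0.3566  0.0151] [ 0.41   -0.3292  0.0734] 0.0683
  top 74 [ 0.3959 -0.3437  0.0664] [0.0247 0.025  0.0105]
47 [0.5009 0.1345 0.0838] [0.4965 0.1207 0.076 ] [0.5061 0.1499 0.0895] 0.0869
  top 37 [0.5012 0.1357 0.0851] [0.0084 0.0274 0.0075]
48 [ 0.4807 -0.0607  0.0841] [ 0.476  -0.0741  0.0721] [ 0.4861 -0.0471  0.0916] 0.0882
  top 39 [ 0.4811 -0.0597  0.0857] [0.0092 0.027  0.0089]
```

View pics/t_sh.png

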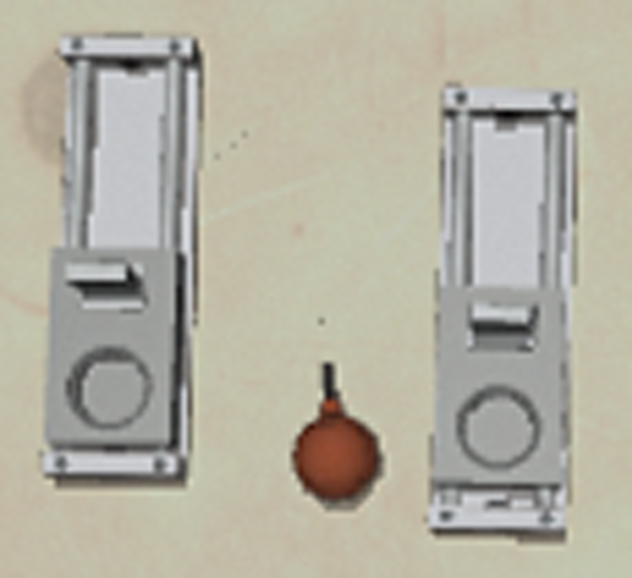

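View pics/vials.png

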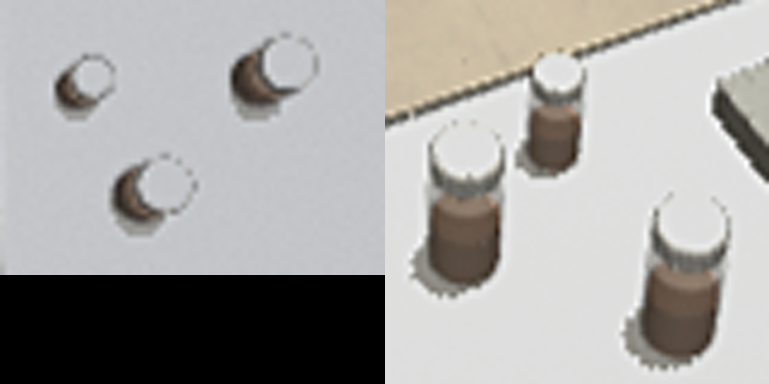

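Run:
```python
from h import *
f=lambda x,y,z:atz("top",(x+.5)/5.5-.5+205,(y+.5)/5.5-.5+140,z)
for nm,F,N,pk,carr in [("L",[(77,45),(176,46)],[(61,463),(160,463)],(110,387),[(50,248),(178,248),(47,443),(172,443)]),("R",[(461,97),(558,99)],[(445,516),(546,518)],(499,428),[(436,287),(569,291),(432,483),(560,487)])]:
    f1=np.mean([f(*p,.03) for p in F],0);n1=np.mean([f(*p,.03) for p in N],0)
    d=f1-n1;print(nm,"far",f1.round(4),"near",n1.round(4),"len",np.linalg.norm(d),"yaw",np.degrees(np.arctan2(d[1],d[0])))
    print(" pocket",f(*pk,.04).round(4),[f(*p,.04).round(3) for p in carr])
    c=np.array([f(*p,.04) for p in carr]);
    dd=(c[0]+c[1]-c[2]-c[3])/2;ax=d[:2]/np.linalg.norm(d[:2]);print(" carr yaw",np.degrees(np.arctan2(dd[1],dd[0])),"near edge to near block screw", ((c[2]+c[3])/2-n1)[:2]@ax)
```

```text
L far [0.631  0.1344 0.03  ] near [0.4132 0.1369 0.03  ] len 0.2178455814167121 yaw -0.646660595917147
 pocket [0.4507 0.1362 0.04  ] [array([0.522, 0.169, 0.04 ]), array([0.522, 0.104, 0.04 ]), array([0.422, 0.167, 0.04 ]), array([0.422, 0.104, 0.04 ])]
 carr yaw 0.2269378361321604 near edge to near block screw 0.009169614534729286
R far [ 0.6029 -0.0649  0.03  ] near [ 0.3853 -0.0583  0.03  ] len 0.21768350955585009 yaw -1.7335664968908937
 pocket [ 0.4295 -0.0602  0.04  ] [array([ 0.502, -0.028,  0.04 ]), array([ 0.5  , -0.096,  0.04 ]), array([ 0.402, -0.027,  0.04 ]), array([ 0.4  , -0.091,  0.04 ])]
 carr yaw -1.7178287800816456 near edge to near block screw 0.015384911908047217
```

Run:
```python
from workcell import bot
import numpy as np
from scipy.spatial.transform import Rotation as R
o=bot.get_obs();print(R.from_quat(o["tool_rot"]).as_matrix().round(3),o["eef_pos"]);print(bot.camera_info("wrist"))
```

```text
[[-0.001 -0.962  0.271]
 [-0.002  0.271  0.962]
 [-1.     0.    -0.002]] [0.13550783 0.48067854 0.23049841]
{'camera_matrix': array([[281.09380999,   0.        , 322.46338869],
       [  0.        , 281.09380999, 197.55366685],
       [  0.        ,   0.        ,   1.        ]]), 'mount': array([[ 1.54801796e-03, -3.16466155e-01,  9.48602539e-01,
        -1.43112697e-01],
       [-1.55714284e-04, -9.48603740e-01, -3.16466302e-01,
         8.12830279e-02],
       [ 9.99998790e-01,  3.42184554e-04, -1.51773393e-03,
        -1.29026877e-04],
       [ 0.00000000e+00,  0.00000000e+00,  0.00000000e+00,
         1.00000000e+00]])}
```

Call:
step_arm(
  series=[
    {"x":3.6,"y":-3.4,"z":0,"twist":-7,"jaw":8},
    {"x":36.5,"y":-34.5,"z":-4,"twist":-74.5,"jaw":4},
    {"x":36.5,"y":-34.5,"z":-4,"twist":-74.5,"jaw":4},
    {"x":36.5,"y":-34.5,"z":-4,"twist":-74.5,"jaw":4},
    {"x":36.5,"y":-34.5,"z":-4,"twist":-74.5,"jaw":4},
    {"x":36.5,"y":-34.5,"z":-4,"twist":-74.5,"jaw":4},
    {"x":36.5,"y":-34.5,"z":-4,"twist":-74.5,"jaw":4},
    {"x":36.5,"y":-34.5,"z":-4,"twist":-74.5,"jaw":4},
    {"x":36.5,"y":-34.5,"z":-4,"twist":-74.5,"jaw":4},
    {"x":36.5,"y":-34.5,"z":-4,"twist":-74.5,"jaw":4},
  ],
)

```text
clock: 0.93
eef_pos: [0.438, 0.1938, 0.1977]
tool_rot: [-0.015, 0.708, 0.015, 0.706]
ft_force: [0.9, 1.2, 0.4]
grip_width: 0.0401
```

Call:
step_arm(
  series=[
    {"x":6.3,"y":-5.8,"z":-3,"twist":-2.8,"jaw":4},
    {"x":6.3,"y":-5.8,"z":-5,"twist":-2.8,"jaw":4},
    {"x":6.3,"y":-5.8,"z":-8,"twist":-2.8,"jaw":4},
    {"x":6.3,"y":-5.8,"z":-8,"twist":-2.8,"jaw":4},
  ],
)

```text
clock: 1.27
eef_pos: [0.4988, 0.132, 0.1109]
tool_rot: [0.003, 0.711, -0.005, 0.703]
ft_force: [-2.1, -0.5, -1.0]
grip_width: 0.0402
```

```bash
cat > look.py <<'E'
import sys
from workcell import bot
import cv2,numpy as np
from scipy.spatial.transform import Rotation as R
n,tag=sys.argv[1:3]
o=bot.get_obs();p,d=bot.camera(n);cv2.imwrite(f"pics/{tag}.png",p[:,:,::-1]);np.save(tag+".npy",d)
M=R.from_quat(o["tool_rot"]).as_matrix();np.savez(tag+"_o.npz",M=M,p=o["eef_pos"])
print(o["eef_pos"].round(4),np.degrees(np.arctan2(M[1,2],M[0,2])).round(2),o["joint_pos"].round(2))
if n=="wrist":
    # project world bounds: plate cloud
    m=bot.camera_info(n);K=m["camera_matrix"];m=m["mount"];v,u=np.mgrid[:400,:640]
    P=np.stack([(u-K[0,2])/K[0,0]*d,(v-K[1,2])/K[1,1]*d,d],-1)
    W=(P@m[:3,:3].T+m[:3,3])@M.T+o["eef_pos"];W[d==0]=np.nan;np.save(tag+"_W.npy",W)
E
python3 look.py wrist w1
```

```text
[0.4988 0.132  0.1109] -0.64 [ 0.26  0.37 -0.15  1.07 -0.    1.84]
```

View pics/w1.png

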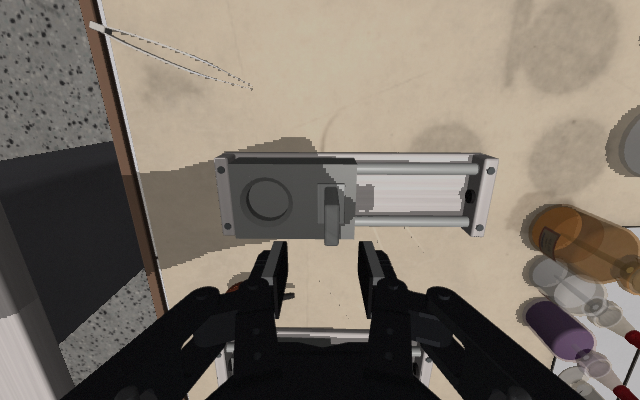

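Run:
```python
import numpy as np
W=np.load("w1_W.npy")[140:250,210:500].reshape(-1,3)
m=(W[:,2]>.06)&(W[:,2]<.095)&(abs(W[:,0]-.5)<.04)&(abs(W[:,1]-.136)<.04);q=W[m];print(m.sum(),q.min(0),q.max(0),q.mean(0))
t=q[q[:,2]>.081];print(len(t),t.min(0),t.max(0),t.mean(0))
# deck
m=(abs(W[:,2]-.04)<.004)&(W[:,0]>.40)&(W[:,0]<.54);q=W[m];print(np.percentile(q,[1,50,99],axis=0).round(4))
# rods/base yaw : edge of base
m=(W[:,2]>.024)&(W[:,2]<.034);q=W[m]
for a,b in((.40,.42),(.62,.645)):
    s=q[(q[:,0]>a)&(q[:,0]<b)];print(a,len(s),s.min(0).round(4),s.max(0).round(4))
```

```text
786 [0.4994065  0.12220919 0.06035169] [0.5094191  0.15230826 0.08728379] [0.50422966 0.14068971 0.08265747]
647 [0.4994065  0.12220919 0.08104604] [0.5094191  0.1521627  0.08728379] [0.5042175  0.13835947 0.08515489]
[[0.4251 0.1057 0.0368]
 [0.4767 0.1429 0.0406]
 [0.5235 0.1692 0.0438]]
0.4 960 [0.4088 0.1034 0.0243] [0.42   0.1731 0.0332]
0.62 1513 [0.62   0.1008 0.024 ] [0.6392 0.1704 0.0336]
```

Call:
step_arm(
  series=[
    {"x":0.45,"y":0.5,"z":-2.5,"jaw":4},
    {"x":0.45,"y":0.5,"z":-5.5,"jaw":4},
    {"x":0.45,"y":0.5,"z":-6.0,"jaw":4},
    {"x":0.45,"y":0.5,"z":-6.0,"jaw":0.8},
    {"x":0.45,"y":0.5,"z":-6.0,"jaw":0.8},
    {"x":0.45,"y":0.5,"z":-6.0,"jaw":0.8},
    {"x":0.45,"y":0.5,"z":-6.0,"jaw":0.8},
  ],
)

```text
$.series[0]: bad value
```

Call:
step_arm(
  series=[
    {"x":0.45,"y":0.5,"z":-2.5,"twist":0,"jaw":4},
    {"x":0.45,"y":0.5,"z":-5.5,"twist":0,"jaw":4},
    {"x":0.45,"y":0.5,"z":-6.0,"twist":0,"jaw":4},
    {"x":0.45,"y":0.5,"z":-6.0,"twist":0,"jaw":0.8},
    {"x":0.45,"y":0.5,"z":-6.0,"twist":0,"jaw":0.8},
    {"x":0.45,"y":0.5,"z":-6.0,"twist":0,"jaw":0.8},
    {"x":0.45,"y":0.5,"z":-6.0,"twist":0,"jaw":0.8},
  ],
)

```text
clock: 1.9
eef_pos: [0.504, 0.1392, 0.0551]
tool_rot: [0.003, 0.71, -0.004, 0.704]
ft_force: [-1.9, 1.3, 1.4]
grip_width: 0.0094
```

Call:
step_arm(
  series=[
    {"x":1,"y":0,"z":0,"twist":0,"jaw":0.8},
    {"x":2,"y":0,"z":0,"twist":0,"jaw":0.8},
    {"x":3,"y":0,"z":0,"twist":0,"jaw":0.8},
    {"x":4,"y":-0.05,"z":0,"twist":0,"jaw":0.8},
    {"x":4.4,"y":-0.05,"z":0,"twist":0,"jaw":0.8},
    {"x":4.4,"y":-0.05,"z":0,"twist":0,"jaw":0.8},
  ],
)

```text
clock: 2.4
eef_pos: [0.5488, 0.1386, 0.0552]
tool_rot: [0.003, 0.71, -0.004, 0.704]
ft_force: [2.1, 0.1, -8.4]
grip_width: 0.0089
```

Call:
step_arm(
  series=[
    {"x":0.3,"y":0,"z":0,"twist":0,"jaw":0.8},
    {"x":0.6,"y":0,"z":0,"twist":0,"jaw":0.8},
    {"x":0.9,"y":0,"z":0,"twist":0,"jaw":0.8},
    {"x":1.2,"y":0,"z":0,"twist":0,"jaw":0.8},
    {"x":1.2,"y":0,"z":0,"twist":0,"jaw":0.8},
  ],
)

```text
clock: 2.82
eef_pos: [0.5613, 0.1385, 0.0552]
tool_rot: [0.003, 0.71, -0.004, 0.704]
ft_force: [-0.9, -0.0, -6.3]
grip_width: 0.0093
```

Call:
step_arm(
  series=[
    {"x":0.8,"y":0,"z":0,"twist":0,"jaw":0.8},
    {"x":1.6,"y":0,"z":0,"twist":0,"jaw":0.8},
    {"x":2.4,"y":0,"z":0,"twist":0,"jaw":0.8},
    {"x":3.2,"y":-0.05,"z":0,"twist":0,"jaw":0.8},
    {"x":3.7,"y":-0.05,"z":0,"twist":0,"jaw":0.8},
    {"x":3.7,"y":-0.05,"z":0,"twist":0,"jaw":0.8},
  ],
)

```text
clock: 3.32
eef_pos: [0.6006, 0.138, 0.0552]
tool_rot: [0.003, 0.709, -0.004, 0.705]
ft_force: [2.1, -0.7, -6.0]
grip_width: 0.0092
```

Call:
step_arm(
  series=[
    {"x":0.2,"y":0,"z":0,"twist":0,"jaw":0.8},
    {"x":0.4,"y":0,"z":0,"twist":0,"jaw":0.8},
    {"x":0.5,"y":0,"z":0,"twist":0,"jaw":0.8},
    {"x":0.5,"y":0,"z":0,"twist":0,"jaw":0.8},
  ],
)

```text
clock: 3.65
eef_pos: [0.604, 0.138, 0.0552]
tool_rot: [0.003, 0.71, -0.004, 0.704]
ft_force: [-6.5, -0.4, -1.5]
grip_width: 0.0089
```

```bash
python3 look.py side s1; python3 -c "
import cv2
i=cv2.imread('pics/s1.png');cv2.imwrite('pics/s1c.png',cv2.resize(i[100:260,200:440],None,fx=3,fy=3))"
```

```text
[0.604  0.138  0.0552] -0.58 [0.22 0.6  0.08 1.06 0.   1.81]
```

View pics/s1c.png

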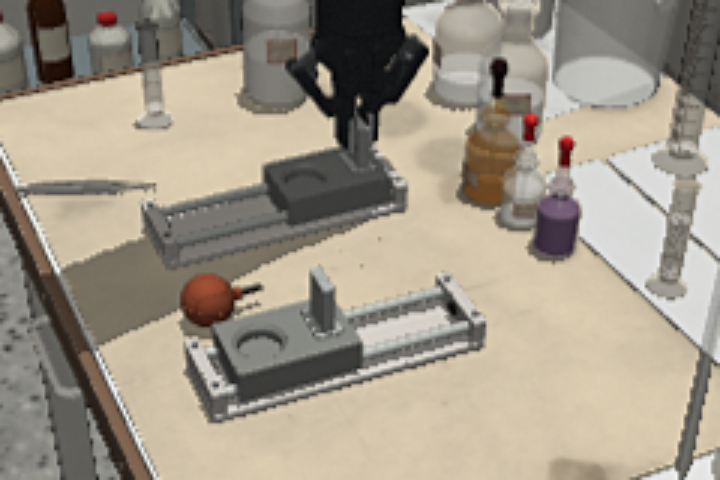

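The left carriage is now almost against its far block, at about (390,185) in the crop, so this is the one that runs freely. I'll push a little more to confirm the stop.

Call:
step_arm(
  series=[
    {"x":0.3,"y":0,"z":0,"twist":0,"jaw":0.8},
    {"x":0.4,"y":0,"z":0,"twist":0,"jaw":0.8},
    {"x":0.4,"y":0,"z":0,"twist":0,"jaw":0.8},
  ],
)

```text
clock: 3.95
eef_pos: [0.604, 0.138, 0.0552]
tool_rot: [0.003, 0.713, -0.004, 0.702]
ft_force: [-12.1, 0.4, 2.3]
grip_width: 0.009
```

Call:
step_arm(
  series=[
    {"x":-1,"y":0,"z":0,"twist":0,"jaw":0.8},
    {"x":-2,"y":0,"z":0,"twist":0,"jaw":0.8},
    {"x":-3.2,"y":0.05,"z":0,"twist":0,"jaw":0.8},
    {"x":-4.4,"y":0.05,"z":0,"twist":0,"jaw":0.8},
    {"x":-5.6,"y":0.05,"z":0,"twist":0,"jaw":0.8},
    {"x":-6.8,"y":0.1,"z":0,"twist":0,"jaw":0.8},
    {"x":-8,"y":0.1,"z":0,"twist":0,"jaw":0.8},
    {"x":-9,"y":0.1,"z":0,"twist":0,"jaw":0.8},
    {"x":-9.6,"y":0.1,"z":0,"twist":0,"jaw":0.8},
    {"x":-9.6,"y":0.1,"z":0,"twist":0,"jaw":0.8},
  ],
)

```text
clock: 4.78
eef_pos: [0.5073, 0.1391, 0.0552]
tool_rot: [0.003, 0.712, -0.004, 0.702]
ft_force: [-2.6, 0.8, -6.2]
grip_width: 0.0093
```

Call:
step_arm(
  series=[
    {"x":-0.2,"y":0,"z":0,"twist":0,"jaw":0.8},
    {"x":-0.5,"y":0,"z":0,"twist":0,"jaw":0.8},
    {"x":-0.8,"y":0,"z":0,"twist":0,"jaw":0.8},
    {"x":-0.8,"y":0,"z":0,"twist":0,"jaw":0.8},
  ],
)

```text
clock: 5.12
eef_pos: [0.5038, 0.1392, 0.0553]
tool_rot: [0.003, 0.709, -0.004, 0.705]
ft_force: [12.5, -0.4, -19.6]
grip_width: 0.0091
```

Call:
step_arm(
  series=[
    {"x":0,"y":0,"z":0,"twist":0,"jaw":4},
    {"x":0,"y":0,"z":0,"twist":0,"jaw":4},
    {"x":0,"y":0,"z":0,"twist":0,"jaw":4},
    {"x":0,"y":0,"z":0,"twist":0,"jaw":4},
    {"x":0,"y":0,"z":3,"twist":0,"jaw":4},
    {"x":0,"y":0,"z":6,"twist":0,"jaw":4},
    {"x":0,"y":0,"z":7,"twist":0,"jaw":4},
  ],
)

```text
clock: 5.7
eef_pos: [0.5057, 0.1399, 0.1297]
tool_rot: [0.003, 0.707, -0.003, 0.707]
ft_force: [0.4, 0.4, 0.5]
grip_width: 0.0398
```

Call:
step_arm(
  series=[
    {"x":-0.5,"y":-4,"z":0,"twist":-1.1,"jaw":4},
    {"x":-1,"y":-8,"z":0,"twist":-1.1,"jaw":4},
    {"x":-1.5,"y":-12,"z":0,"twist":-1.1,"jaw":4},
    {"x":-2,"y":-16,"z":0,"twist":-1.1,"jaw":4},
    {"x":-2,"y":-19.6,"z":0,"twist":-1.1,"jaw":4},
    {"x":-2,"y":-19.6,"z":-1,"twist":-1.1,"jaw":4},
    {"x":-2,"y":-19.6,"z":-1,"twist":-1.1,"jaw":4},
  ],
)

```text
clock: 6.28
eef_pos: [0.4845, -0.0576, 0.1188]
tool_rot: [0.012, 0.708, -0.011, 0.706]
ft_force: [-0.4, 0.1, 0.2]
grip_width: 0.0398
```

```bash
python3 look.py wrist w2
python3 - <<'E'
import numpy as np
W=np.load("w2_W.npy")[130:270,150:550].reshape(-1,3)
m=(W[:,2]>.06)&(W[:,2]<.095)&(abs(W[:,0]-.482)<.04)&(abs(W[:,1]+.06)<.04);q=W[m]
t=q[q[:,2]>.081];print(len(t),t.min(0),t.max(0),t.mean(0))
m=(W[:,2]>.024)&(W[:,2]<.034)&(abs(W[:,1]+.06)<.045);q=W[m]
for a,b in((.375,.388),(.6,.62)):
    s=q[(q[:,0]>a)&(q[:,0]<b)];print(a,len(s),s.min(0).round(4),s.max(0).round(4))
E
```

```text
[ 0.4845 -0.0576  0.1188] -1.89 [-0.12  0.3  -0.22  1.05  0.    1.48]
590 [ 0.47830574 -0.07553995  0.08101457] [ 0.48858843 -0.04555961  0.08707064] [ 0.48352573 -0.05915195  0.08510512]
0.375 544 [ 0.3804 -0.0922  0.0245] [ 0.388  -0.0231  0.0334]
0.6 857 [ 0.6    -0.0982  0.0243] [ 0.6111 -0.0289  0.033 ]
```

View pics/w2.png

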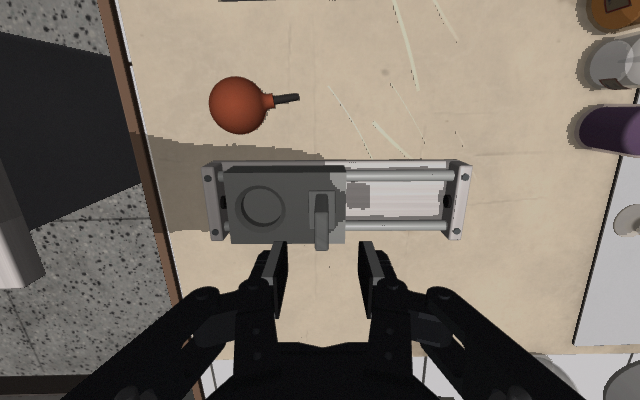

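Call:
step_arm(
  series=[
    {"x":-0.1,"y":-0.3,"z":-3,"twist":0.3,"jaw":4},
    {"x":-0.1,"y":-0.3,"z":-6,"twist":0.3,"jaw":4},
    {"x":-0.1,"y":-0.3,"z":-6.4,"twist":0.3,"jaw":4},
    {"x":-0.1,"y":-0.3,"z":-6.4,"twist":0.3,"jaw":0.8},
    {"x":-0.1,"y":-0.3,"z":-6.4,"twist":0.3,"jaw":0.8},
    {"x":-0.1,"y":-0.3,"z":-6.4,"twist":0.3,"jaw":0.8},
    {"x":-0.1,"y":-0.3,"z":-6.4,"twist":0.3,"jaw":0.8},
  ],
)

```text
clock: 6.92
eef_pos: [0.4848, -0.0586, 0.0566]
tool_rot: [0.009, 0.707, -0.008, 0.707]
ft_force: [-0.2, 2.4, 0.2]
grip_width: 0.0091
```

Call:
step_arm(
  series=[
    {"x":0.8,"y":0,"z":0,"twist":0,"jaw":0.8},
    {"x":1.6,"y":-0.05,"z":0,"twist":0,"jaw":0.8},
    {"x":2.4,"y":-0.05,"z":0,"twist":0,"jaw":0.8},
    {"x":3.2,"y":-0.1,"z":0,"twist":0,"jaw":0.8},
    {"x":3.5,"y":-0.1,"z":0,"twist":0,"jaw":0.8},
    {"x":3.5,"y":-0.1,"z":0,"twist":0,"jaw":0.8},
  ],
)

```text
clock: 7.42
eef_pos: [0.5219, -0.0595, 0.0566]
tool_rot: [0.009, 0.706, -0.008, 0.708]
ft_force: [2.0, 1.4, -5.7]
grip_width: 0.0092
```

Call:
step_arm(
  series=[
    {"x":0.3,"y":0,"z":0,"twist":0,"jaw":0.8},
    {"x":0.6,"y":0,"z":0,"twist":0,"jaw":0.8},
    {"x":0.8,"y":0,"z":0,"twist":0,"jaw":0.8},
    {"x":0.8,"y":0,"z":0,"twist":0,"jaw":0.8},
  ],
)

```text
clock: 7.75
eef_pos: [0.5258, -0.0596, 0.0565]
tool_rot: [0.009, 0.709, -0.008, 0.705]
ft_force: [-12.6, 0.4, 5.9]
grip_width: 0.0091
```

Call:
step_arm(
  series=[
    {"x":0.4,"y":0,"z":0,"twist":0,"jaw":0.8},
    {"x":0.8,"y":0,"z":0,"twist":0,"jaw":0.8},
    {"x":0.8,"y":0,"z":0,"twist":0,"jaw":0.8},
  ],
)

```text
clock: 8.0
eef_pos: [0.5258, -0.0596, 0.0564]
tool_rot: [0.01, 0.715, -0.008, 0.699]
ft_force: [-22.9, -0.1, 15.6]
grip_width: 0.009
```

The right carriage stops dead, so it's the one that binds. Now I'll bring it home, which I expect at x ≈ 0.476.

Call:
step_arm(
  series=[
    {"x":-0.6,"y":0,"z":0,"twist":0,"jaw":0.8},
    {"x":-1.4,"y":0.05,"z":0,"twist":0,"jaw":0.8},
    {"x":-2.3,"y":0.05,"z":0,"twist":0,"jaw":0.8},
    {"x":-3.2,"y":0.1,"z":0,"twist":0,"jaw":0.8},
    {"x":-4.1,"y":0.1,"z":0,"twist":0,"jaw":0.8},
    {"x":-4.5,"y":0.1,"z":0,"twist":0,"jaw":0.8},
    {"x":-4.5,"y":0.1,"z":0,"twist":0,"jaw":0.8},
  ],
)

```text
clock: 8.58
eef_pos: [0.4792, -0.0584, 0.0566]
tool_rot: [0.01, 0.715, -0.008, 0.699]
ft_force: [-1.4, 1.6, -4.3]
grip_width: 0.0089
```

Call:
step_arm(
  series=[
    {"x":-0.3,"y":0,"z":0,"twist":0,"jaw":0.8},
    {"x":-0.6,"y":0,"z":0,"twist":0,"jaw":0.8},
    {"x":-0.9,"y":0,"z":0,"twist":0,"jaw":0.8},
    {"x":-0.9,"y":0,"z":0,"twist":0,"jaw":0.8},
  ],
)

```text
clock: 8.92
eef_pos: [0.4754, -0.0583, 0.0568]
tool_rot: [0.01, 0.712, -0.008, 0.703]
ft_force: [14.2, 2.0, -21.0]
grip_width: 0.009
```

Call:
step_arm(
  series=[
    {"x":0,"y":0,"z":0,"twist":0,"jaw":4},
    {"x":0,"y":0,"z":0,"twist":0,"jaw":4},
    {"x":0,"y":0,"z":0,"twist":0,"jaw":4},
    {"x":0,"y":0,"z":0,"twist":0,"jaw":4},
    {"x":0,"y":0,"z":3,"twist":0,"jaw":4},
    {"x":0,"y":0,"z":6,"twist":0,"jaw":4},
    {"x":0,"y":0,"z":8,"twist":0,"jaw":4},
  ],
)

```text
clock: 9.5
eef_pos: [0.4753, -0.0585, 0.1391]
tool_rot: [0.01, 0.711, -0.008, 0.703]
ft_force: [0.1, 0.1, 0.1]
grip_width: 0.04
```

Call:
step_arm(
  series=[
    {"x":0,"y":-3.5,"z":0,"twist":0,"jaw":4},
    {"x":-0.5,"y":-7,"z":0,"twist":0,"jaw":4},
    {"x":-1,"y":-10.5,"z":0,"twist":0,"jaw":4},
    {"x":-1.5,"y":-14,"z":0,"twist":0,"jaw":4},
    {"x":-2.2,"y":-17.5,"z":0,"twist":0,"jaw":4},
    {"x":-2.2,"y":-21,"z":0,"twist":0,"jaw":4},
    {"x":-2.2,"y":-24,"z":0,"twist":0,"jaw":4},
    {"x":-2.2,"y":-25.2,"z":-1.5,"twist":0,"jaw":4},
    {"x":-2.2,"y":-25.2,"z":-2,"twist":0,"jaw":4},
    {"x":-2.2,"y":-25.2,"z":-2,"twist":0,"jaw":4},
  ],
)

```text
clock: 10.33
eef_pos: [0.4514, -0.31, 0.1174]
tool_rot: [0.011, 0.713, -0.008, 0.701]
ft_force: [0.1, 0.4, -0.3]
grip_width: 0.04
```

```bash
python3 look.py wrist w3
python3 - <<'E'
import numpy as np
W=np.load("w3_W.npy").reshape(-1,3)
m=(abs(W[:,0]-.453)<.03)&(abs(W[:,1]+.311)<.03)&(W[:,2]<.06)
q=W[m&(W[:,2]>.043)];print(len(q),q.min(0),q.max(0),q.mean(0))
q=W[m&(W[:,2]>.005)&(W[:,2]<.03)];print(len(q),q.min(0),q.max(0),q.mean(0))
E
```

```text
[ 0.4514 -0.31    0.1174] -1.53 [-0.6   0.42 -0.05  1.12 -0.    1.  ]
549 [ 0.44320435 -0.32240817  0.04300004] [ 0.46449905 -0.30148241  0.05151909] [ 0.45395997 -0.31073861  0.04927171]
184 [ 0.44298713 -0.31051985  0.00530044] [ 0.46525496 -0.30047718  0.02957367] [ 0.45423215 -0.3029227   0.01793336]
```

View pics/w3.png

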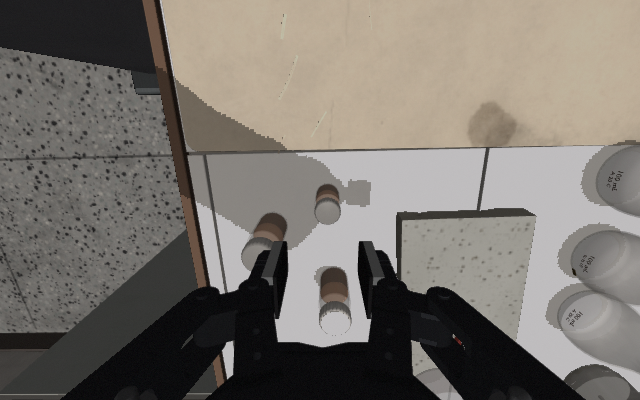

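Call:
step_arm(
  series=[
    {"x":0.25,"y":-0.1,"z":0,"twist":-7,"jaw":4.5},
    {"x":0.25,"y":-0.1,"z":0,"twist":-14,"jaw":4.5},
    {"x":0.25,"y":-0.1,"z":0,"twist":-21,"jaw":4.5},
    {"x":0.25,"y":-0.1,"z":-1,"twist":-28,"jaw":4.5},
    {"x":0.25,"y":-0.1,"z":-3,"twist":-30,"jaw":4.5},
    {"x":0.25,"y":-0.1,"z":-5,"twist":-30,"jaw":4.5},
    {"x":0.25,"y":-0.1,"z":-5,"twist":-30,"jaw":4.5},
  ],
)

```text
clock: 10.97
eef_pos: [0.4523, -0.3073, 0.0655]
tool_rot: [0.195, 0.688, -0.187, 0.674]
ft_force: [-1.1, 0.1, -0.1]
grip_width: 0.0448
```

```bash
python3 look.py wrist w4
```

```text
[ 0.4523 -0.3073  0.0655] -31.32 [-0.6   0.47 -0.11  1.01  0.    1.52]
```

View pics/w4.png

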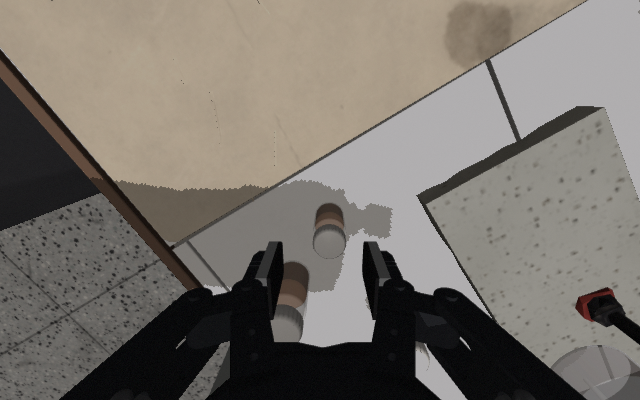

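Call:
step_arm(
  series=[
    {"x":0.2,"y":-0.4,"z":0,"twist":0,"jaw":4.5},
    {"x":0.2,"y":-0.4,"z":-2,"twist":0,"jaw":4.5},
    {"x":0.2,"y":-0.4,"z":-4,"twist":0,"jaw":4.5},
    {"x":0.2,"y":-0.4,"z":-5.1,"twist":0,"jaw":4.5},
    {"x":0.2,"y":-0.4,"z":-5.1,"twist":0,"jaw":4.5},
  ],
)

```text
clock: 11.43
eef_pos: [0.4541, -0.311, 0.0148]
tool_rot: [0.195, 0.688, -0.187, 0.673]
ft_force: [-0.2, -0.1, 0.4]
grip_width: 0.0449
```

```bash
python3 look.py wrist w5
python3 - <<'E'
import numpy as np
W=np.load("w5_W.npy").reshape(-1,3)
m=(abs(W[:,0]-.453)<.03)&(abs(W[:,1]+.311)<.03)&(W[:,2]<.053)&(W[:,2]>.044)
q=W[m];print(len(q),q.min(0),q.max(0),q.mean(0))
E
```

```text
[ 0.4541 -0.311   0.0148] -31.3 [-0.6   0.54 -0.15  0.9   0.    1.51]
2285 [ 0.42741926 -0.33298289  0.04400116] [ 0.48293943 -0.28701454  0.05299451] [ 0.45413999 -0.30829233  0.04899142]
```

View pics/w5.png

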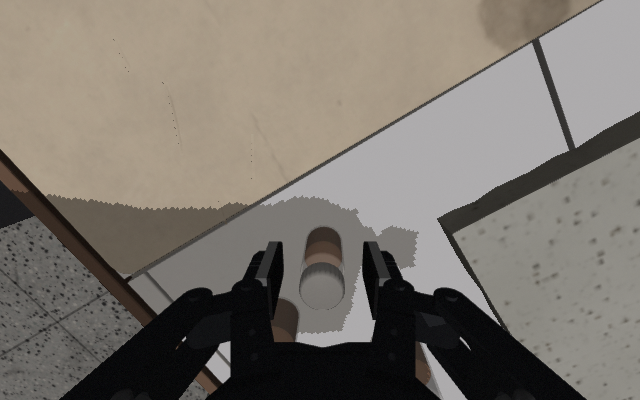

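The small vial stands between the pads at (322,270). I'll close on it and lift.

Call:
step_arm(
  series=[
    {"x":0,"y":0,"z":0,"twist":0,"jaw":1.8},
    {"x":0,"y":0,"z":0,"twist":0,"jaw":1.8},
    {"x":0,"y":0,"z":0,"twist":0,"jaw":1.8},
    {"x":0,"y":0,"z":0,"twist":0,"jaw":1.8},
    {"x":0,"y":0,"z":0,"twist":0,"jaw":1.8},
    {"x":0,"y":0,"z":2,"twist":0,"jaw":1.8},
    {"x":0,"y":0,"z":5,"twist":0,"jaw":1.8},
    {"x":0,"y":0,"z":8,"twist":0,"jaw":1.8},
    {"x":0,"y":0,"z":11,"twist":0,"jaw":1.8},
    {"x":0,"y":0,"z":14,"twist":0,"jaw":1.8},
  ],
)

```text
clock: 12.32
eef_pos: [0.4544, -0.3114, 0.1575]
tool_rot: [0.194, 0.688, -0.187, 0.674]
ft_force: [0.9, -0.9, -1.1]
grip_width: 0.0212
```

```bash
python3 look.py side s2; python3 -c "
import cv2
i=cv2.imread('pics/s2.png');cv2.imwrite('pics/s2c.png',cv2.resize(i[120:360,220:480],None,fx=2.4,fy=2.4))"
```

```text
[ 0.4544 -0.3114  0.1575] -31.31 [-0.6   0.4   0.03  1.23  0.    1.51]
```

View pics/s2c.png

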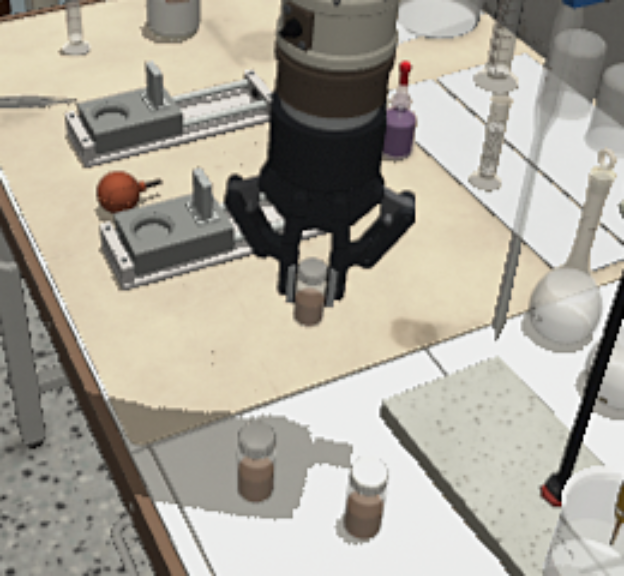

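Call:
step_arm(
  series=[
    {"x":0,"y":3.5,"z":0,"twist":4,"jaw":1.8},
    {"x":0,"y":7,"z":0,"twist":8,"jaw":1.8},
    {"x":0,"y":10.5,"z":0,"twist":12,"jaw":1.8},
    {"x":0,"y":14,"z":0,"twist":16,"jaw":1.8},
    {"x":0,"y":17.5,"z":0,"twist":20,"jaw":1.8},
    {"x":0,"y":21,"z":0,"twist":24,"jaw":1.8},
    {"x":0,"y":24.5,"z":0,"twist":28,"jaw":1.8},
    {"x":0,"y":28,"z":0,"twist":30.5,"jaw":1.8},
    {"x":0,"y":31.5,"z":0,"twist":30.5,"jaw":1.8},
    {"x":0,"y":35,"z":0,"twist":30.5,"jaw":1.8},
  ],
)

```text
clock: 13.2
eef_pos: [0.4572, 0.0381, 0.1644]
tool_rot: [0.006, 0.711, -0.004, 0.704]
ft_force: [-0.2, 0.5, -0.3]
grip_width: 0.0214
```

Call:
step_arm(
  series=[
    {"x":-0.2,"y":3.5,"z":-1,"twist":0,"jaw":1.8},
    {"x":-0.5,"y":7,"z":-3,"twist":0,"jaw":1.8},
    {"x":-0.5,"y":9.5,"z":-5,"twist":0,"jaw":1.8},
    {"x":-0.5,"y":10,"z":-7,"twist":0,"jaw":1.8},
    {"x":-0.5,"y":10,"z":-7.5,"twist":0,"jaw":1.8},
    {"x":-0.5,"y":10,"z":-7.5,"twist":0,"jaw":1.8},
  ],
)

```text
clock: 13.7
eef_pos: [0.4504, 0.1377, 0.0879]
tool_rot: [0.006, 0.712, -0.004, 0.702]
ft_force: [0.0, -0.8, -0.4]
grip_width: 0.0214
```

```bash
python3 look.py wrist w6;python3 look.py side s3; python3 -c "
import cv2,numpy as np
i=cv2.imread('pics/s3.png');i=cv2.resize(i[120:240,210:370],None,fx=3,fy=3)
j=cv2.imread('pics/w6.png')[100:340,200:480];j=cv2.resize(j,None,fx=1.1,fy=1.5);
c=np.hstack([i,j]);cv2.imwrite('pics/c3.png',c);print(c.shape)"
```

```text
[0.4504 0.1377 0.0879] -0.76 [ 0.29  0.31 -0.3   0.97  0.01  1.88]
[0.4515 0.1375 0.0891] -0.82 [ 0.29  0.31 -0.3   0.97  0.01  1.88]
(360, 788, 3)
```

View pics/c3.png

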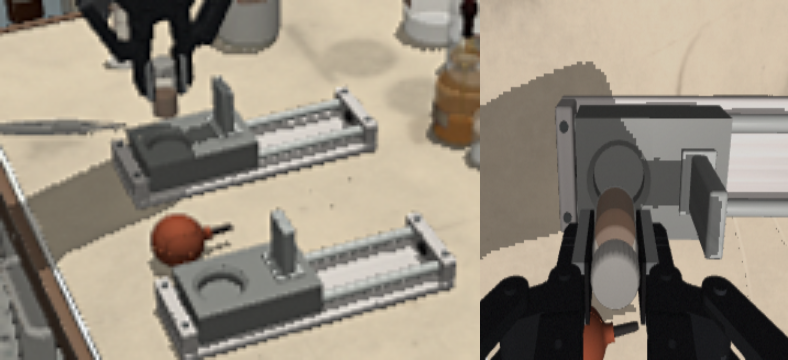

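Run:
```python
import numpy as np
for f in("w1","w6"):
    W=np.load(f+"_W.npy")[100:260].reshape(-1,3)
    m=(abs(W[:,0]-.452)<.025)&(abs(W[:,1]-.138)<.025)&(W[:,2]<.032)&(W[:,2]>.024)
    q=W[m];print(f,len(q),q.min(0).round(4),q.max(0).round(4),q.mean(0).round(4))
```

```text
w1 1212 [0.4346 0.1196 0.0263] [0.4684 0.1526 0.032 ] [0.4512 0.1359 0.0288]
w6 1153 [0.4346 0.1232 0.0264] [0.4694 0.1521 0.032 ] [0.4524 0.1386 0.0287]
```

Call:
step_arm(
  series=[
    {"x":0,"y":-0.03,"z":-1.5,"twist":0,"jaw":1.8},
    {"x":0,"y":-0.03,"z":-2.6,"twist":0,"jaw":1.8},
    {"x":0,"y":-0.03,"z":-3.4,"twist":0,"jaw":1.8},
    {"x":0,"y":-0.03,"z":-3.9,"twist":0,"jaw":1.8},
    {"x":0,"y":-0.03,"z":-4.2,"twist":0,"jaw":1.8},
    {"x":0,"y":-0.03,"z":-4.2,"twist":0,"jaw":1.8},
  ],
)

```text
clock: 14.3
eef_pos: [0.4533, 0.1368, 0.0487]
tool_rot: [0.007, 0.71, -0.004, 0.704]
ft_force: [0.6, -0.7, -0.6]
grip_width: 0.0213
```

Call:
step_arm(
  series=[
    {"x":-0.1,"y":0,"z":-0.1,"twist":0,"jaw":1.8},
    {"x":-0.1,"y":0,"z":-0.2,"twist":0,"jaw":1.8},
    {"x":-0.1,"y":0,"z":-0.3,"twist":0,"jaw":1.8},
    {"x":-0.1,"y":0,"z":-0.3,"twist":0,"jaw":1.8},
  ],
)

```text
clock: 14.63
eef_pos: [0.4547, 0.1369, 0.0483]
tool_rot: [0.007, 0.708, -0.004, 0.706]
ft_force: [-1.5, -3.1, 13.0]
grip_width: 0.0219
```

```bash
python3 look.py wrist w7;python3 look.py side s4; python3 -c "
import cv2,numpy as np
i=cv2.imread('pics/s4.png');i=cv2.resize(i[130:200,230:310],None,fx=5,fy=5)
j=cv2.imread('pics/w7.png')[120:320,220:430];j=cv2.resize(j,None,fx=1.75,fy=1.75);
c=np.hstack([i,j]);cv2.imwrite('pics/c4.png',c);print(c.shape)"
```

```text
[0.4547 0.1369 0.0483] -0.95 [ 0.29  0.36 -0.35  0.86  0.01  1.88]
[0.4547 0.1369 0.0483] -0.95 [ 0.29  0.36 -0.35  0.86  0.01  1.88]
(350, 768, 3)
```

View pics/c4.png

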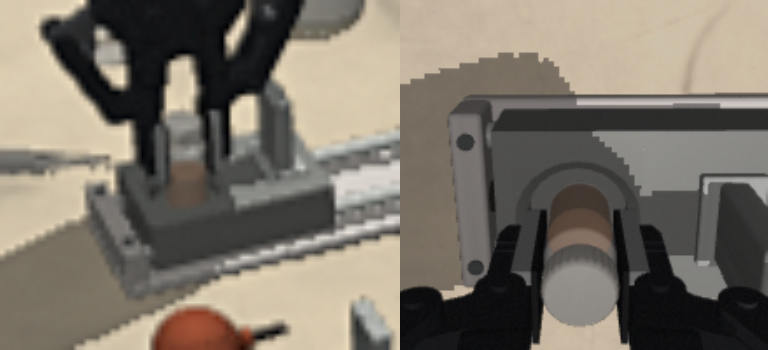

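Run:
```python
import numpy as np
W=np.load("w7_W.npy")[220:320,290:370].reshape(-1,3)
m=(abs(W[:,0]-.4535)<.02)&(abs(W[:,1]-.137)<.02)&(W[:,2]>.06)
q=W[m];print(len(q),np.percentile(q,[2,50,98],axis=0).round(4))
h=np.histogram(q[:,2],bins=np.arange(.06,.1,.002));print(h[0],h[1].round(3))
t=q[(q[:,2]>.078)&(q[:,2]<.084)];print(t.min(0),t.max(0))
```

```text
4601 [[0.4408 0.1278 0.0614]
 [0.4578 0.1442 0.0807]
 [0.4722 0.1531 0.117 ]]
[ 137  145  210  249  102   84  151  184  183  371 1205   97  186  339
   62   68   93  137   63   63] [0.06  0.062 0.064 0.066 0.068 0.07  0.072 0.074 0.076 0.078 0.08  0.082
 0.084 0.086 0.088 0.09  0.092 0.094 0.096 0.098 0.1  ]
[0.43995527 0.12485537 0.07800465] [0.47337438 0.14826898 0.08399712]
```

The cap top reads z ≈ 0.081 against 0.080 expected when seated, so the vial is on the pocket floor. I'll release it.

Call:
step_arm(
  series=[
    {"x":0,"y":0,"z":0,"twist":0,"jaw":2.5},
    {"x":0,"y":0,"z":0,"twist":0,"jaw":3.0},
    {"x":0,"y":0,"z":0,"twist":0,"jaw":3.8},
    {"x":0,"y":0,"z":0,"twist":0,"jaw":3.8},
    {"x":0,"y":0,"z":0,"twist":0,"jaw":3.8},
  ],
)

```text
clock: 15.15
eef_pos: [0.4543, 0.1368, 0.048]
tool_rot: [0.007, 0.708, -0.004, 0.706]
ft_force: [-0.3, 0.5, 0.8]
grip_width: 0.0377
```

Call:
step_arm(
  series=[
    {"x":0,"y":0,"z":1,"twist":0,"jaw":3.8},
    {"x":0,"y":0,"z":2.5,"twist":0,"jaw":3.8},
    {"x":0,"y":0,"z":4.5,"twist":0,"jaw":3.8},
    {"x":0,"y":0,"z":7,"twist":0,"jaw":3.8},
    {"x":0,"y":0,"z":10,"twist":0,"jaw":3.8},
    {"x":0,"y":0,"z":13,"twist":0,"jaw":3.8},
    {"x":0,"y":0,"z":13,"twist":0,"jaw":3.8},
  ],
)

```text
clock: 15.73
eef_pos: [0.4577, 0.1379, 0.1836]
tool_rot: [0.008, 0.705, -0.003, 0.709]
ft_force: [-0.4, 0.7, 0.4]
grip_width: 0.0379
```

```bash
python3 look.py wrist w8;python3 look.py side s5; python3 -c "
import cv2,numpy as np
i=cv2.imread('pics/s5.png');i=cv2.resize(i[130:250,220:380],None,fx=2.5,fy=2.5)
j=cv2.imread('pics/w8.png')[80:300,180:460];j=cv2.resize(j,(382,300));
c=np.hstack([i,j]);cv2.imwrite('pics/c5.png',c)
W=np.load('w8_W.npy').reshape(-1,3)
m=(abs(W[:,0]-.4535)<.025)&(abs(W[:,1]-.137)<.025)&(W[:,2]>.074)&(W[:,2]<.09);q=W[m];print(len(q),q.min(0),q.max(0),q.mean(0))
m=(abs(W[:,0]-.50)<.02)&(abs(W[:,1]-.137)<.025)&(W[:,2]>.081)&(W[:,2]<.09);q=W[m];print(len(q),q.min(0),q.max(0),q.mean(0))
m=(abs(W[:,0]-.476)<.02)&(abs(W[:,1]+.06)<.025)&(W[:,2]>.081)&(W[:,2]<.09);q=W[m];print(len(q),len(q) and (q.min(0),q.max(0),q.mean(0)))
"
```

```text
[0.4577 0.1379 0.1836] -0.94 [ 0.29  0.22 -0.15  1.19  0.01  1.88]
[0.4566 0.1375 0.181 ] -0.94 [ 0.29  0.22 -0.16  1.19  0.01  1.88]
415 [0.44366812 0.12572646 0.07425024] [0.46437859 0.14654092 0.08264691] [0.45438674 0.13703025 0.08036292]
355 [0.5005744 0.1224875 0.0810801] [0.51080296 0.15201029 0.08792693] [0.50530957 0.13796519 0.08506688]
0 0
```

View pics/c5.png

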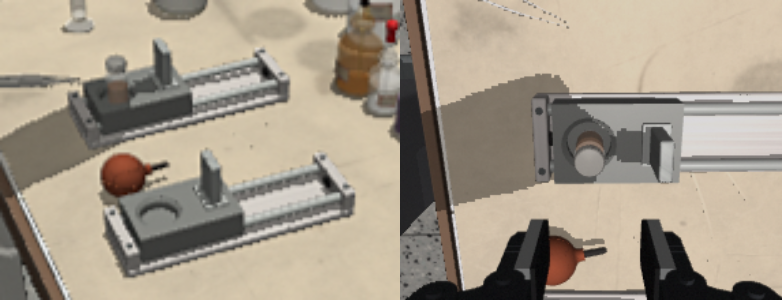

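```bash
python3 look.py wrist w9;python3 look.py top t9; python3 -c "
import numpy as np
W=np.load('w9_W.npy').reshape(-1,3)
m=(abs(W[:,0]-.50)<.02)&(abs(W[:,1]-.137)<.025)&(W[:,2]>.081)&(W[:,2]<.09);q=W[m];print(len(q),q.min(0),q.max(0),q.mean(0))
from h import *
P=cloud('top',np.load('t9.npy')).reshape(-1,3)
for x,y in((.50,.136),(.475,-.06)):
    m=(abs(P[:,0]-x)<.02)&(abs(P[:,1]-y)<.025)&(P[:,2]>.076)&(P[:,2]<.092);q=P[m];print(len(q),q.mean(0))
"
```

```text
[0.4551 0.1371 0.1789] -0.94 [ 0.29  0.22 -0.16  1.19  0.01  1.88]
[0.4541 0.1368 0.1776] -0.94 [ 0.29  0.22 -0.16  1.19  0.01  1.88]
370 [0.50046475 0.12242647 0.08118714] [0.51087761 0.15218263 0.08756705] [0.50523149 0.13780362 0.08515608]
41 [0.50352943 0.13322825 0.08394036]
44 [ 0.47305402 -0.06061758  0.08472247]
```

Vial upright and seated. The left plate reads about 1–2 mm off its home reading, perhaps from drag at release, so I'll press it home gently from behind with the fingers closed.

Call:
step_arm(
  series=[
    {"x":3,"y":0,"z":0,"twist":0,"jaw":0},
    {"x":6,"y":0,"z":0,"twist":0,"jaw":0},
    {"x":8.6,"y":0,"z":0,"twist":0,"jaw":0},
    {"x":8.6,"y":0,"z":-3,"twist":0,"jaw":0},
    {"x":8.6,"y":0,"z":-6,"twist":0,"jaw":0},
    {"x":8.6,"y":0,"z":-6,"twist":0,"jaw":0},
  ],
)

```text
clock: 16.43
eef_pos: [0.5341, 0.1351, 0.1088]
tool_rot: [0.006, 0.714, -0.006, 0.7]
ft_force: [-1.8, 0.6, -1.2]
grip_width: 0.0001
```

```bash
python3 look.py wrist w10
```

```text
[0.5341 0.1351 0.1088] -0.97 [ 0.24  0.44 -0.05  1.11  0.    1.83]
```

View pics/w10.png

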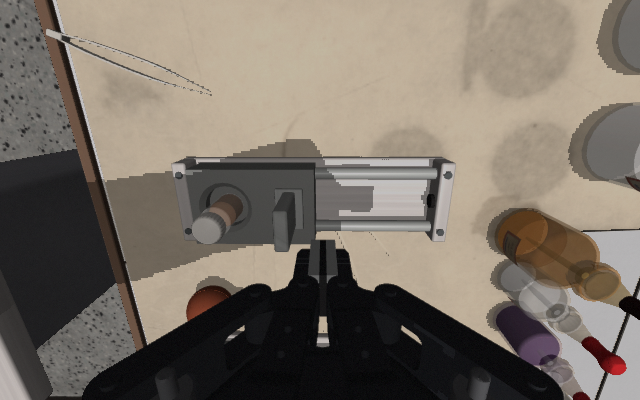

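Call:
step_arm(
  series=[
    {"x":0.6,"y":0.2,"z":-2,"twist":0,"jaw":0},
    {"x":0.6,"y":0.2,"z":-4.2,"twist":0,"jaw":0},
    {"x":0.2,"y":0.2,"z":-4.2,"twist":0,"jaw":0},
    {"x":-0.2,"y":0.2,"z":-4.2,"twist":0,"jaw":0},
    {"x":-0.5,"y":0.2,"z":-4.2,"twist":0,"jaw":0},
    {"x":-0.8,"y":0.2,"z":-4.2,"twist":0,"jaw":0},
    {"x":-0.8,"y":0.2,"z":-4.2,"twist":0,"jaw":0},
  ],
)

```text
clock: 17.07
eef_pos: [0.5274, 0.1377, 0.0716]
tool_rot: [0.006, 0.712, -0.005, 0.702]
ft_force: [-0.3, -0.1, -0.0]
grip_width: -0.0001
```

Call:
step_arm(
  series=[
    {"x":-0.2,"y":0,"z":0,"twist":0,"jaw":0},
    {"x":-0.4,"y":0,"z":0,"twist":0,"jaw":0},
    {"x":-0.4,"y":0,"z":0,"twist":0,"jaw":0},
  ],
)

```text
clock: 17.32
eef_pos: [0.5239, 0.1379, 0.0726]
tool_rot: [0.006, 0.712, -0.005, 0.702]
ft_force: [-0.3, -0.1, 0.3]
grip_width: 0.0001
```

Call:
step_arm(
  series=[
    {"x":-0.2,"y":0,"z":-0.3,"twist":0,"jaw":0},
    {"x":-0.4,"y":0,"z":-0.5,"twist":0,"jaw":0},
    {"x":-0.4,"y":0,"z":-0.5,"twist":0,"jaw":0},
  ],
)

```text
clock: 17.57
eef_pos: [0.5225, 0.1382, 0.0686]
tool_rot: [0.007, 0.71, -0.005, 0.705]
ft_force: [5.7, -0.4, 2.3]
grip_width: -0.0002
```

Call:
step_arm(
  series=[
    {"x":-0.2,"y":0,"z":0,"twist":0,"jaw":0},
    {"x":-0.4,"y":0,"z":0,"twist":0,"jaw":0},
    {"x":-0.4,"y":0,"z":0,"twist":0,"jaw":0},
  ],
)

```text
clock: 17.82
eef_pos: [0.5224, 0.1382, 0.0689]
tool_rot: [0.007, 0.707, -0.005, 0.707]
ft_force: [9.8, -1.1, -5.6]
grip_width: -0.0002
```

Left carriage is hard against home. I'll do the same check on the right one.

Call:
step_arm(
  series=[
    {"x":1.5,"y":0,"z":0,"twist":0,"jaw":0},
    {"x":2,"y":0,"z":3,"twist":0,"jaw":0},
    {"x":2,"y":0,"z":6,"twist":0,"jaw":0},
    {"x":1.5,"y":-4,"z":6,"twist":0,"jaw":0},
    {"x":1,"y":-8,"z":6,"twist":0,"jaw":0},
    {"x":0.5,"y":-12,"z":6,"twist":0,"jaw":0},
    {"x":-0.5,"y":-16,"z":6,"twist":0,"jaw":0},
    {"x":-0.7,"y":-19.8,"z":6,"twist":0,"jaw":0},
    {"x":-0.7,"y":-19.8,"z":4,"twist":0,"jaw":0},
    {"x":-0.7,"y":-19.8,"z":4,"twist":0,"jaw":0},
  ],
)

```text
clock: 18.65
eef_pos: [0.5122, -0.0616, 0.1059]
tool_rot: [0.009, 0.709, -0.006, 0.705]
ft_force: [-0.4, 0.5, -0.5]
grip_width: 0.0006
```

```bash
python3 look.py wrist w11; python3 -c "
import numpy as np
W=np.load('w11_W.npy').reshape(-1,3)
m=(abs(W[:,0]-.476)<.02)&(abs(W[:,1]+.06)<.025)&(W[:,2]>.081)&(W[:,2]<.09);q=W[m];print(len(q),q.min(0),q.max(0),q.mean(0))"
```

```text
[ 0.5122 -0.0616  0.1059] -1.25 [-0.12  0.37 -0.16  1.05  0.    1.47]
685 [ 0.47067423 -0.07481209  0.08116946] [ 0.48137635 -0.04480659  0.08743079] [ 0.47637917 -0.05901543  0.08514453]
```

Call:
step_arm(
  series=[
    {"x":0,"y":0.1,"z":-2,"twist":0,"jaw":0},
    {"x":0,"y":0.1,"z":-3.8,"twist":0,"jaw":0},
    {"x":-0.4,"y":0.1,"z":-3.8,"twist":0,"jaw":0},
    {"x":-0.8,"y":0.1,"z":-3.8,"twist":0,"jaw":0},
    {"x":-1.2,"y":0.1,"z":-3.8,"twist":0,"jaw":0},
    {"x":-1.4,"y":0.1,"z":-3.8,"twist":0,"jaw":0},
  ],
)

```text
clock: 19.2
eef_pos: [0.4987, -0.0587, 0.0701]
tool_rot: [0.008, 0.708, -0.005, 0.706]
ft_force: [-0.5, -0.1, -0.4]
grip_width: -0.0001
```

Call:
step_arm(
  series=[
    {"x":-0.2,"y":0,"z":0,"twist":0,"jaw":0},
    {"x":-0.5,"y":0,"z":0,"twist":0,"jaw":0},
    {"x":-0.7,"y":0,"z":0,"twist":0,"jaw":0},
    {"x":-0.7,"y":0,"z":0,"twist":0,"jaw":0},
  ],
)

```text
clock: 19.53
eef_pos: [0.4942, -0.0586, 0.0714]
tool_rot: [0.008, 0.706, -0.005, 0.708]
ft_force: [4.4, 0.8, -1.4]
grip_width: -0.0003
```

Call:
step_arm(
  series=[
    {"x":-0.2,"y":0,"z":0,"twist":0,"jaw":0},
    {"x":-0.4,"y":0,"z":0,"twist":0,"jaw":0},
    {"x":-0.4,"y":0,"z":0,"twist":0,"jaw":0},
  ],
)

```text
clock: 19.78
eef_pos: [0.494, -0.0587, 0.0724]
tool_rot: [0.008, 0.703, -0.005, 0.711]
ft_force: [9.8, 0.9, -5.7]
grip_width: -0.0003
```

Call:
step_arm(
  series=[
    {"x":1,"y":0,"z":0,"twist":0,"jaw":0},
    {"x":2,"y":0,"z":2,"twist":0,"jaw":0},
    {"x":2,"y":0,"z":6,"twist":0,"jaw":0},
    {"x":2,"y":0,"z":10,"twist":0,"jaw":0},
    {"x":2,"y":0,"z":14,"twist":0,"jaw":0},
    {"x":2,"y":-4,"z":16,"twist":0,"jaw":0},
    {"x":2,"y":-8,"z":16,"twist":0,"jaw":0},
    {"x":2,"y":-12,"z":16,"twist":0,"jaw":0},
    {"x":2,"y":-12,"z":16,"twist":0,"jaw":0},
    {"x":2,"y":-12,"z":16,"twist":0,"jaw":0},
  ],
)

```text
clock: 20.62
eef_pos: [0.5127, -0.1807, 0.2321]
tool_rot: [0.01, 0.704, -0.006, 0.71]
ft_force: [0.1, -0.7, 0.6]
grip_width: -0.0003
```

```bash
python3 look.py top t12;python3 look.py side s12; python3 -c "
import cv2,numpy as np
a=cv2.imread('pics/t12.png')[140:245,205:320];a=cv2.resize(a,None,fx=3.4,fy=3.4)
b=cv2.imread('pics/s12.png')[130:250,220:380];b=cv2.resize(b,(400,300))
c=np.zeros((360,800,3),np.uint8);c[:a.shape[0],:a.shape[1]]=a;c[:300,400:]=b;cv2.imwrite('pics/c12.png',c)"
```

```text
[ 0.5127 -0.1807  0.2321] -1.29 [-0.34  0.32  0.12  1.36  0.01  1.25]
[ 0.5128 -0.1792  0.2319] -1.17 [-0.34  0.32  0.12  1.36  0.01  1.25]
```

View pics/c12.png

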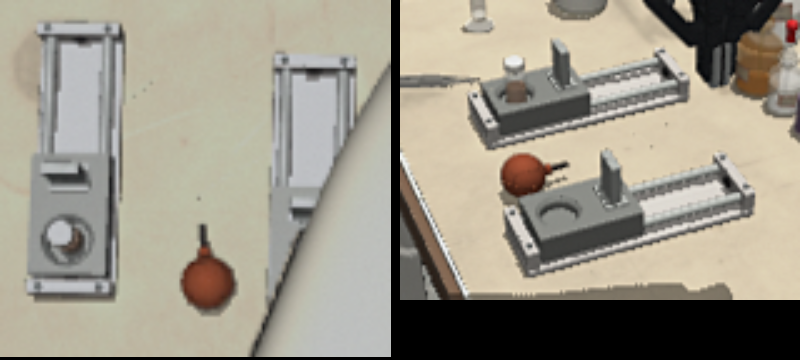

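The vial stands upright in the left carriage's pocket, at about (67,240) in the top crop and (515,80) in the side crop. The right carriage is empty, both are home, and the arm is clear.

```bash
python3 -c "
from workcell import bot
print(bot.job_done(), bot.get_obs()['clock'])"
```

```text
the job is handed in; nothing more can be done
the job is handed in; nothing more can be done
```

The job is handed in at about 21 s: the vial stands in the left carriage, which runs its full travel, and the right one, which binds, is empty.

- **Left shuttle:** the carriage ran 100 mm to its far stop and came back home.
- **Right shuttle:** the carriage started about 9 mm out from home. It stopped dead about 50 mm from home, held against a 23 N push, and came back home.
- **Vial:** I picked the smallest of the three, about 23 mm across and 52 mm high. Its cap top measured z ≈ 0.080 m after release, as expected for a seated vial.

**Last checks:**
- The final pictures show the vial upright, both carriages at the robot's end and the arm clear of everything.
- **Disagreement:** after placing the vial, the cameras put the left carriage about 1–2 mm off home, and the top camera hinted the same for the right. I pressed both gently against their home stops from behind (about 10 N each), and neither moved any farther.
- **Partly hidden:** in the last top view the arm hid part of the right shuttle, so I judged that one from the side view and the press against the stop.

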